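Enable the bench laser with its key

TASK

At the jeweller's bench, lift the red key out of the wooden key rack and push it down fully home into the key switch of the laser console while the switch is still off; then turn the switch clockwise with it, as far as the stop, to on. Let go and leave the key in the switch. Leave the blue key standing in the rack.

Things in the scene. Friction and masses are not known exactly. Their poses are not given: they have to be found in the camera images.
- red_key_mid (a point): Centre of the red key, 76 mm tall, 60 g, upright in a rack slot. From below: steel blade 28 mm long, 20 wide (its y), 6 thick (its x), last 8 mm narrowed to 14 x 4; black round flange 36 mm across, 6 thick; flat bow 42 tall, 36 wide (y), 12 thick (x): grip across x, above the flange. This point is 38 mm above the blade tip, 4 above the flange's top, 38 below the bow's top. z up.
- blue_key_mid (a point): Centre of the blue key, of the same form. Both keys and a wooden-handled graver stand in the three slots, 70 mm apart along their y, of a fixed wooden rack 70 x 230 x 40 mm high; any may be in any slot. They hang by the flange, blade inside: lift straight up 30 mm or more. The rack is on one side of the robot, the console on the other.
- switch_mouth (a point): Centre of the key switch's mouth, on the turning axis, 68 mm above the table; turns with the barrel. Mouth 34 (y) x 18 mm (x), narrowing over 8 mm to 26 x 10 mm; floor 30 mm deep; z up. Fully home, a key's flange rests on the steel barrel, its centre 10 mm above this point; either way round. It is in a black ring, 72 mm across, on a fixed white laser console 130 x 180 x 52 mm high.
- switch (a joint): Turn of the switch in rad: 0 is off (slot points to the blue dot beside the ring; starts within 0.1), growing clockwise seen from above to the stop at 1.22 (70 degrees), on (green dot). Friction 0.06 N m, no spring: it stays where left. The key has about 10 degrees of play in the slot, so turn the hand some 80 degrees. The console's lamps and display are only for show.

How it is judged (in metres and radians):
On the way:
1. the red key is fully home in the switch while the switch is still off (z of red_key_mid in the frame of switch_mouth between 0 and 0.017 m and horizontal distance between red_key_mid and switch_mouth below 0.01 m and angle between red_key_mid's own z axis and vertical below 0.2 rad and value of joint switch below 0.4 rad), for 0.1 s.
At the end, for the whole second after the job is handed in: The red key stands at rest in the switch, fully home (its centre no more than 17 mm above the mouth, 10 mm when flange and barrel touch; within 10 mm of the axis; within 0.2 rad of upright), and the switch is turned past 0.96 rad (55 degrees) of its 1.22 rad (z of red_key_mid in the frame of switch_mouth between 0 and 0.017 m and horizontal distance between red_key_mid and switch_mouth below 0.01 m and angle between red_key_mid's own z axis and vertical below 0.2 rad and value of joint switch above 0.96 rad and linear speed of red_key below 0.03 m/s).
It fails at once if the blue key is moved more than 20 mm (distance of blue_key_mid from where it was at the start of the episode above 0.02 m).
It also fails if it takes over 42 s, if anything falls off the work surface, if the arm or the gripper's body presses on something with over 40 N, if the wrist force passes 120 N, or if a joint passes its speed limit or range.

ROBOT

A 6-joint arm with a two-finger parallel gripper is mounted at the origin on the work surface. World frame = base frame: x ahead of the robot, y to its left, z up, the work surface at z = 0. Lengths are in mm, angles in degrees, forces in N, time in s.
With the tool pointing down it reaches from about 350 to 850 mm from the base axis. Payload 8.1 kg.
Tool frame: the origin (TCP) lies at the very end of the fingers, on their centre line; the grasp point (between the pads) lies r.tcp_to_grasp behind it (r.tcp_to_grasp is the distance from the TCP to the grasp point, in mm); z points along the fingers, y is the line along which they close (so a half turn about z gives the same grasp; the last joint's range is limited). The gripper opens to 85 mm and grips with 20 to 120 N. Pads are 22 mm wide; open, the fingers measure 114 mm over their backs; the gripper's body (76 mm by 85 mm) begins 54 mm behind the grasp point. The pads swing forward as they close: fully open they stand 13 mm farther back than shut.
Start: joints at [-72.158, 7.471, 85.268, -0, 87.261, -4.893], TCP at [231.901, -553.378, 231.292] pointing down, gripper open.
Joint ranges: [-169.43, 169.43], [-51.17, 129.36], [1.28, 143.12], [-76.62, 256.62], [0, 156.53], [-152.29, 152.29]. Speed limits (degrees/s): [136.94, 136.94, 159.86, 180, 180, 180].

INTERFACE

Orientations are given as [roll, pitch, yaw] about the fixed x, y, z axes, in that order (R = Rz(yaw) Ry(pitch) Rx(roll)).
In Python, from bench import r gives the robot as it stands.
- The arm moves only by the shell command python3 -m handwheel 'ROWS' [OPENING] [FORCE]. ROWS is JSON, a list of rows, each a list of 4 numbers: the shift along the tool's x, y, z in m, then the turn about the tool's z in degrees. A call has 1 to 10 rows; each row shifts and turns the commanded pose from where the row before left it, along the tool's axes as they then stand; what a row does not reach is not made up. A row lasts 1/10 s, in which the tool goes at most 50 mm and 8.59 degrees, less where a joint would pass 70% of its speed; a pose out of reach is approached as far as the arm can. A call is refused whole if a number of a shift passes 0.05 or a number of a turn 8.59, either way. A call with a gripper value outside its range is refused whole. OPENING is the finger opening in m, from 0 to 0.0854, set as the call begins (- or left out, the last holds). The fingers move at their own pace and stop on an object; FORCE is the grip in N (left out, the last holds). Time passes only in rows, so rows that do not move let the fingers close. It gives the time, the measured TCP pose, the force, the opening and the grip force at its end, in the units of the state.
- r.sense(): the state, without advancing time (a new reading comes with each control period).
- r.snapshot(name): name is "scene" or "top"; returns the picture (480x640x3 uint8, red, green, blue); there is no depth.
- r.camera_params(name): a dict with "fx", "fy", "cx", "cy" (pixels), "R" (3x3) and "t" (3): a world point X has camera coordinates R X + t. Camera axes: x right, y down, z forward; pixel columns grow to the right and rows downward; lengths in mm; the calibration is good to about 2 mm. A picture is of the moment at which its call begins. camera_params takes no time and is no camera call.
- r.hand_in(): hands the job in; it is judged then, once.
The state is a dict: "time": time; "joint_pos": joint angles; "qd": joint speeds; "joint_efforts": joint torques, N m; "tool_pos": TCP position; "tcp_rot": TCP orientation; "ft_force": force on the tool from outside, world axes, zero at the start; "wrist_torque": the same for the moment, N m; "finger_gap": finger opening in mm; "grip_force": force on a finger pad.
Only numpy, scipy, OpenCV 4.12 (cv2) and the standard library are available. Lean on these libraries where they do the work, as an engineer would, in place of code of your own. Each camera call takes 0.05 s, during which the arm holds its last target. There are 200 camera calls.

## Working session

There is one attempt and no reset: what is moved stays moved. The work goes in short steps, Python scripts to look and compute and a shell command to move; the robot and the scene stay as the last step left them, time stands still between calls to the robot, and variables do not carry over. Pictures are saved under pics/ and viewed, at most 10 in all, crops included, and the job is handed in when it is done.

```bash
mkdir -p pics; ls; python3 - <<'E'
from bench import r
import cv2
s=r.sense();print(s['time'],s['tool_pos'],s['tcp_rot'],s['finger_gap'],r.tcp_to_grasp)
for n in("scene","top"):
    cv2.imwrite(f"pics/{n}0.png",r.snapshot(n)[:,:,::-1]);p=r.camera_params(n);print(n,p)
E
```

```text
pics
0.0 [ 231.73017131 -552.8530807   230.25276003] [-1.79895181e+02 -1.01140297e-02  2.27341059e+01] 85.813970280507 18.700000000000003
scene {'fx': 490.44381399051554, 'fy': 490.44381399051554, 'cx': 305.4985640069158, 'cy': 246.0398571560031, 'R': array([[ 0.06710886,  0.99767322, -0.01202301],
       [ 0.67635631, -0.05434766, -0.73456686],
       [-0.73351111,  0.04116411, -0.67842978]]), 't': array([ -11.34144122, -279.2178961 , 1149.66941069])}
top {'fx': 433.55252048474443, 'fy': 433.55252048474443, 'cx': 313.350170083298, 'cy': 234.78955625000145, 'R': array([[-0.0172893 , -0.99983   , -0.00640739],
       [-0.99980439,  0.01734971, -0.00949586],
       [ 0.00960542,  0.00624196, -0.99993438]]), 't': array([ 17.78339056, 499.85807776, 727.3422507 ])}
```

View pics/scene0.png

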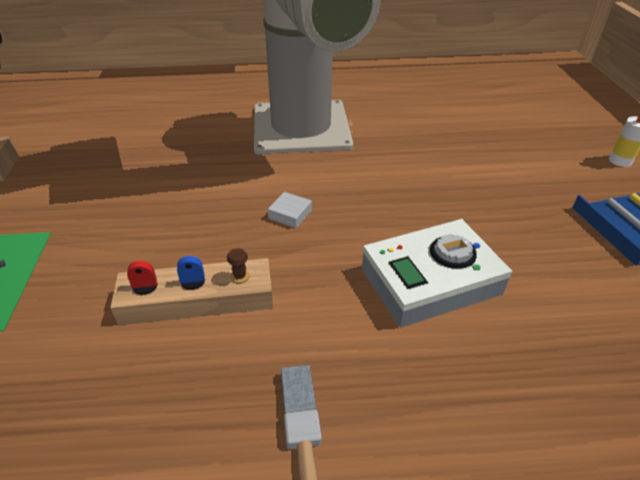

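View pics/top0.png

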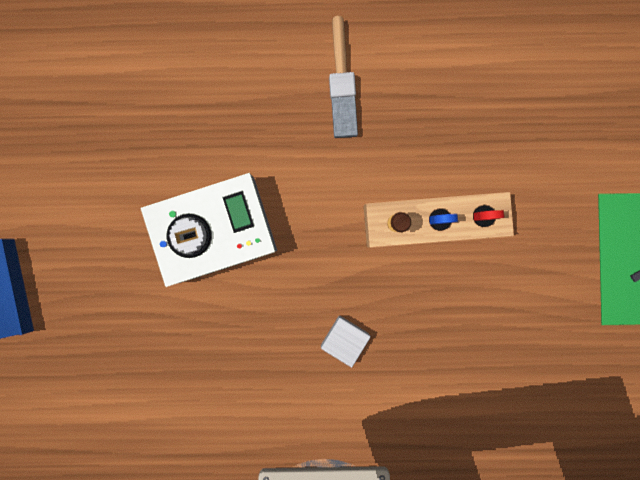

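Scene: red key at about (142,277), blue (191,272), graver (238,265), and console switch at (455,248). Top: red (487,216), blue (442,218), switch slot (187,236), blue dot (164,244), green dot (173,214). I'll enlarge and measure these.

```bash
cat > h.py <<'E'
import numpy as np,cv2
from scipy.optimize import minimize
from bench import r
def proj(n,X):
    p=r.camera_params(n);c=np.atleast_2d(X)@np.array(p['R']).T+p['t']
    return np.c_[p['fx']*c[:,0]/c[:,2]+p['cx'],p['fy']*c[:,1]/c[:,2]+p['cy']]
def back(n,uv,z):
    p=r.camera_params(n);R=np.array(p['R']);C=-R.T@p['t']
    d=R.T@[(uv[0]-p['cx'])/p['fx'],(uv[1]-p['cy'])/p['fy'],1];return C+d*(z-C[2])/d[2]
def comps(m):
    n,l,s,c=cv2.connectedComponentsWithStats(m.astype(np.uint8));return [(s[i],c[i].round(1),l==i) for i in range(1,n) if s[i][4]>12]
E
python3 - <<'E'
from h import *
im={n:cv2.imread(f"pics/{n}0.png").astype(int) for n in("scene","top")}
for n,I in im.items():
    b,g,rr=I[...,0],I[...,1],I[...,2]
    for nm,m in(("red",(rr>110)&(g<50)&(b<50)),("blue",(b>110)&(rr<60)&(g<100)),("green",(g>100)&(rr<70)&(b<120)),):
        for s,c,l in comps(m):
            if s[4]<600:
                pts=np.argwhere(l)[:,::-1].astype(float);w=np.linalg.eigh(np.cov(pts.T))[1][:,1]
                print(n,nm,s,c,back(n,c,88 if s[4]>60 else 52).round(1),'axis',w.round(2))
a=cv2.resize(im['top'][200:270,130:280].astype(np.uint8),(780,364),interpolation=cv2.INTER_CUBIC)
b=cv2.resize(im['top'][195:235,420:520].astype(np.uint8),(520,208),interpolation=cv2.INTER_CUBIC)
c=np.zeros((572,780,3),np.uint8);c[:364]=a;c[364:,:520]=b;cv2.imwrite("pics/c.png",c)
E
```

```text
scene red [128 262  29  25 528] [141.4 274.7] [ 546.8 -251.9   88. ] axis [-0.93 -0.35]
scene blue [615 196  25  24 199] [628.4 205.9] [454.1 494.8  88. ] axis [-0.75 -0.67]
scene blue [474 244   5   4  15] [475.9 245.4] [487.6 246.3  52. ] axis [-0.99  0.16]
scene blue [178 257  26  21 153] [191.3 262. ] [ 527.  -185.4   88. ] axis [-0.94 -0.34]
scene green [394 259  29  25 371] [407.8 271.4] [569.5 115.7  88. ] axis [0.71 0.71]
scene green [473 266   6   3  16] [475.8 267. ] [534.1 230.9  52. ] axis [1. 0.]
top red [474 211  30   9 174] [487.4 215.1] [ 524.  -249.9   88. ] axis [-1.    0.07]
top blue [430 214  27  10 157] [442.3 218.8] [ 519.7 -183.1   88. ] axis [-1.    0.08]
```

View pics/c.png

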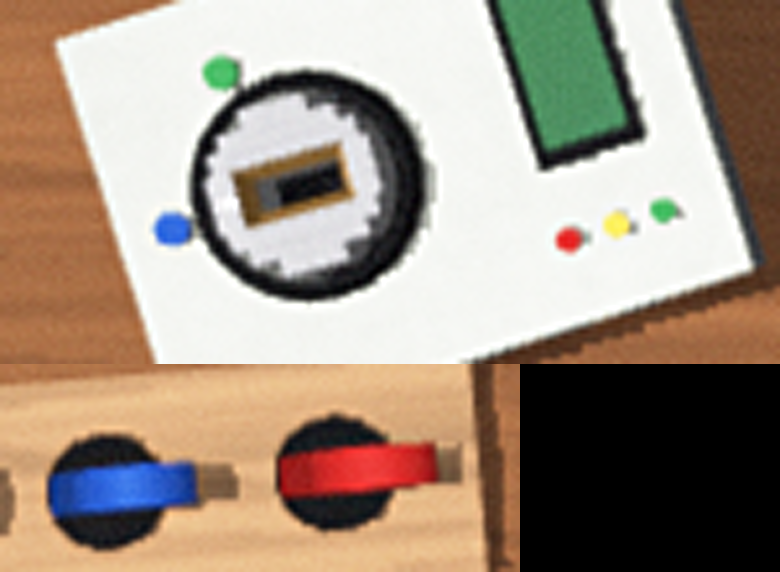

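```bash
python3 - <<'E'
from h import *
im={n:cv2.imread(f"pics/{n}0.png") for n in("scene","top")}
def px(x,y,x0,y0): return np.array([(x+.5)/5.2-.5+x0,(y+.5)/5.2-.5+y0])
def model(x,y,yaw):
    t=np.linspace(0,np.pi,15);pr=[(18*np.cos(a),20+18*np.sin(a)) for a in t]+[(-18,-4),(18,-4)]
    P=np.array([[sx*6,u,v] for sx in(-1,1) for u,v in pr]);c,s=np.cos(yaw),np.sin(yaw)
    return np.c_[x+c*P[:,0]-s*P[:,1],y+s*P[:,0]+c*P[:,1],50+P[:,2]]
masks={}
for n,I in im.items():
    f=I.astype(int);m=(f[...,2]>70)&(f[...,1]<.4*f[...,2])&(f[...,0]<.4*f[...,2])
    cs=comps(m);k=max((q for q in cs if q[1][1]>190 and q[0][4]<900),key=lambda q:q[0][4]);masks[n]=k[2];print(n,k[0])
def cost(p,views=("scene","top")):
    e=0
    for n in views:
        h=cv2.convexHull(proj(n,model(p[0],p[1],np.radians(p[2]))).astype(np.float32))[:,0]
        x0,y0=np.array(np.argwhere(masks[n]).min(0))[::-1]-15
        M=np.zeros((480,640),np.uint8)[:70*8,:].copy();M=np.zeros((560,560),np.uint8)
        cv2.fillConvexPoly(M,(((h-[x0,y0]+.5)*8)*16).astype(np.int32),255,shift=4)
        A=cv2.resize(M,(70,70),interpolation=cv2.INTER_AREA)/255.
        e+=np.abs(A-masks[n][y0:y0+70,x0:x0+70]).sum()
    return e
for v in(("scene","top"),("top",),("scene",)):
    best=min((minimize(cost,[522,-250,a],args=(v,),method='Nelder-Mead',options=dict(initial_simplex=[[522,-250,a],[532,-250,a],[522,-242,a],[522,-250,a+8]])) for a in(-8,0,8)),key=lambda q:q.fun);print(v,best.x.round(1),best.fun)
print('flange',back('top',px(335,108,420,195),46).round(1),'blue flange',back('top',px(107,127,420,195),46).round(1))
c=np.array([back('top',px(*q,130,200),68)[:2] for q in[(233,176),(347,143),(353,193),(243,226)]])
print('mouth',c.mean(0).round(1),[np.linalg.norm(c[i]-c[i-1]).round(1) for i in range(4)])
d=(c[0]+c[3]-c[1]-c[2]);print('slot dir yaw(of +y)',np.degrees(np.arctan2(-d[0],d[1])))
b=back('top',px(173,229,130,200),52);g=back('top',px(221,72,130,200),52);print('dots',b,g,'ring',back('top',px(307,185,130,200),60))
for q in(b,g):
    w=q[:2]-c.mean(0);print(np.degrees(np.arctan2(-w[0],w[1])),np.linalg.norm(w))
print('blue dot scene',back('scene',(475.9,245.4),52), 'mouth reproj in scene',proj('scene',np.r_[c.mean(0),68]))
b=im['scene'][225:275,420:490];b=cv2.resize(b,(560,400),interpolation=cv2.INTER_CUBIC);cv2.imwrite('pics/d.png',b)
E
```

```text
scene [128 261  29  27 611]
top [474 210  30  11 259]
('scene', 'top') [ 524.6 -261.8    1.5] 122.44705882352942
('top',) [ 525.4 -262.     2.3] 31.011764705882356
('scene',) [ 523.5 -261.9    3.6] 66.95686274509804
flange [ 525.7 -261.2   46. ] blue flange [ 521.1 -192.    46. ]
mouth [502.4 204. ] [np.float64(15.1), np.float64(35.1), np.float64(14.9), np.float64(33.9)]
slot dir yaw(of +y) 15.407287649221287
dots [489.81594924 245.59900534  52.        ] [537.04391609 230.38514088  52.        ] ring [502.30363825 202.46889745  60.        ]
16.82531614725745 43.50466149283496
-52.65461687634969 43.56683033831276
blue dot scene [487.61042935 246.25716342  52.        ] mouth reproj in scene [[453.96192135 245.74575323]]
```

View pics/d.png

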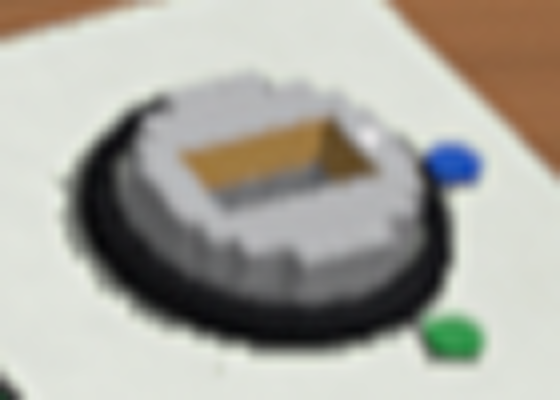

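The close-up shows the mouth centred near pixel (455,245), the blue dot at (476,245) and the slot pointing at it (off). All of this agrees with the top view.

The estimates, with size checks:
- **Red key:** (525,-262), yaw about 3.5.
- **Blue key:** (521,-192), which gives a 69 mm pitch against the stated 70.
- **Mouth:** (502,205), slot yaw about 15.5, measured size about 34.5 x 15.

I'll turn the tool from yaw 22.7 to 93.5.

```bash
python3 -m handwheel '[[0,0,0,-7.08],[0,0,0,-7.08],[0,0,0,-7.08],[0,0,0,-7.08],[0,0,0,-7.08],[0,0,0,-7.08],[0,0,0,-7.08],[0,0,0,-7.08],[0,0,0,-7.08],[0,0,0,-7.08]]' 0.06
cat > go.py <<'E'
import sys,numpy as np
from h import r
s=r.sense();g=list(map(float,sys.argv[1:4]));a=np.radians(s['tcp_rot'][2])
d=np.array(g)-s['tool_pos'];x=np.array([np.cos(a),np.sin(a),0]);y=np.array([np.sin(a),-np.cos(a),0])
print('yaw',s['tcp_rot'].__getitem__(2),'pos',np.round(s['tool_pos'],1),'tool shift mm',np.round([d@x,d@y,-d[2]],1),'F',np.round(s['ft_force'],1),'gap',s['finger_gap'],s['time'])
E
python3 go.py 525 -262 200
```

```text
time: 1.1
tool_pos: [231.8, -553.1, 230.7]
tcp_rot: [-180.0, -0.1, 93.8]
ft_force: [0.4, 0.3, 0.3]
finger_gap: 59.9
grip_force: 0.0
yaw 93.82738950023344 pos [ 231.8 -553.1  230.7] tool shift mm [270.8 312.   30.7] F [0.4 0.3 0.3] gap 59.89327343893755 1.1
```

```bash
python3 -m handwheel '[[0.0271,0.0312,0.003,0],[0.0271,0.0312,0.003,0],[0.0271,0.0312,0.003,0],[0.0271,0.0312,0.003,0],[0.0271,0.0312,0.003,0],[0.0271,0.0312,0.003,0],[0.0271,0.0312,0.003,0],[0.0271,0.0312,0.003,0],[0.0271,0.0312,0.003,0],[0.0271,0.0312,0.003,0]]'
python3 -m handwheel '[[0,0,0,0],[0,0,0,0]]'
python3 go.py 525 -262 53
```

```text
time: 2.1
tool_pos: [527.4, -262.1, 200.7]
tcp_rot: [-180.0, -0.0, 93.5]
ft_force: [1.4, -0.4, 0.2]
finger_gap: 60.0
grip_force: 0.0
time: 2.3
tool_pos: [526.7, -262.7, 200.5]
tcp_rot: [-179.9, -0.0, 93.7]
ft_force: [-0.1, -0.1, -0.6]
finger_gap: 59.9
grip_force: 0.0
yaw 93.66716678579361 pos [ 526.7 -262.7  200.5] tool shift mm [  0.8  -1.7 147.5] F [-0.1 -0.1 -0.6] gap 59.92293313687417 2.3
```

```bash
python3 -m handwheel '[[0.0005,-0.0015,0.015,0],[0,0,0.02,0],[0,0,0.02,0],[0,0,0.02,0],[0,0,0.02,0],[0,0,0.02,0],[0,0,0.012,0],[0,0,0.01,0],[0,0,0.006,0],[0,0,0.004,0]]'
python3 go.py 525 -262 53
python3 - <<'E'
from h import *
n="scene";I=r.snapshot(n)[:,:,::-1];J=r.snapshot("top")[:,:,::-1]
c=np.hstack([cv2.resize(I[180:340,70:270],(400,320)),cv2.resize(J[150:310,400:600],(400,320))]);cv2.imwrite('pics/e.png',c)
E
```

```text
time: 3.3
tool_pos: [525.0, -263.6, 54.1]
tcp_rot: [180.0, 0.0, 93.5]
ft_force: [0.4, -0.5, -0.7]
finger_gap: 60.0
grip_force: 0.0
yaw 93.51177607875054 pos [ 525.  -263.6   54.1] tool shift mm [1.6 0.1 1.1] F [ 0.4 -0.5 -0.7] gap 59.95968406682171 3.3
```

View pics/e.png

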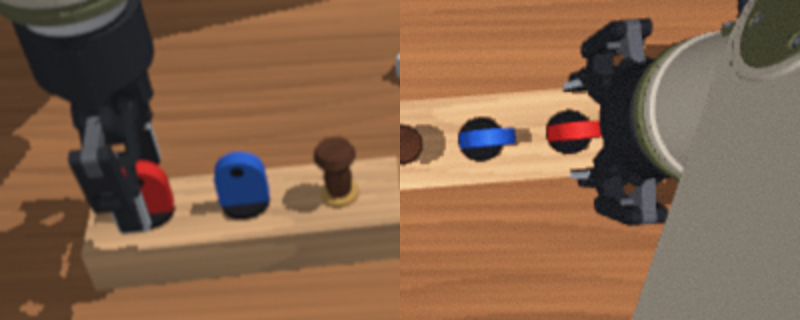

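```bash
python3 - <<'E'
from h import *
f=lambda n,p:((proj(n,p)-([70,180] if n=="scene" else [400,150]))*2+([0,0] if n=="scene" else [400,0])).round()
for p in([555,-263.6,54],[560,-274,54],[560,-253,54],[525,-262,88],[525,-262,46]):print(p,f("scene",p),f("top",p))
E
```

```text
[555, -263.6, 54] [[136. 232.]] [[574.  93.]]
[560, -274, 54] [[119. 238.]] [[588.  86.]]
[560, -253, 54] [[149. 236.]] [[561.  86.]]
[525, -262, 88] [[134. 168.]] [[591. 129.]]
[525, -262, 46] [[148. 209.]] [[569. 132.]]
```

The view fits the model: the finger lands at the predicted pixel (136,232), and the key's right edge is at 172 against 174 predicted. The fingers straddle the red bow, so I'll grip.

```bash
python3 -m handwheel '[[0.0015,0,0,0],[0,0,0,0],[0,0,0,0],[0,0,0,0],[0,0,0,0],[0,0,0,0],[0,0,0,0],[0,0,0,0]]' 0 60
python3 -m handwheel '[[0,0,0,0],[0,0,0,0]]'; python3 go.py 525 -262 53
```

```text
time: 4.2
tool_pos: [525.5, -262.0, 55.0]
tcp_rot: [179.9, 0.0, 93.5]
ft_force: [-0.6, 0.5, 5.9]
finger_gap: 10.9
grip_force: 59.4
time: 4.4
tool_pos: [525.5, -262.0, 55.0]
tcp_rot: [179.9, 0.0, 93.5]
ft_force: [-0.2, 1.4, 5.5]
finger_gap: 10.9
grip_force: 59.4
yaw 93.53638497577077 pos [ 525.5 -262.    55. ] tool shift mm [ 0.  -0.5  2. ] F [-0.2  1.4  5.5] gap 10.94811293096333 4.4
```

```bash
python3 -m handwheel '[[0,0,-0.003,0],[0,0,-0.005,0],[0,0,-0.01,0],[0,0,-0.01,0],[0,0,-0.015,0],[0,0,-0.015,0],[0,0,-0.02,0],[0,0,-0.02,0],[0,0,-0.015,0],[0,0,0,0]]'
python3 go.py 502 205 155
```

```text
time: 5.4
tool_pos: [526.7, -262.8, 171.2]
tcp_rot: [179.7, 0.2, 93.5]
ft_force: [0.4, 0.3, -2.0]
finger_gap: 11.1
grip_force: 58.5
yaw 93.53824338326154 pos [ 526.7 -262.8  171.2] tool shift mm [468.4   4.2  16.2] F [ 0.4  0.3 -2. ] gap 11.123889481188767 5.4
```

```bash
python3 -m handwheel '[[0.01,0,0,0],[0.015,0,0,0],[0.025,0,0,0],[0.025,0,0,0],[0.03,0,0,0],[0.03,0,0,0],[0.03,0,0,0],[0.03,0,0,0],[0.03,0,0,0],[0.03,0,0,0]]'
python3 -m handwheel '[[0.03,0,0,0],[0.03,0,0,0],[0.03,0,0,0],[0.03,0,0,0],[0.03,0,0,0],[0.025,0,0,0],[0.02,0,0,0],[0.015,0,0,0],[0,0,0,0],[0,0,0,0]]'
python3 -m handwheel '[[0,0,0,-3],[0,0,0,-3],[0,0,0,-3],[0,0,0,-3],[0,0,0,0],[0,0,0,0]]'
python3 go.py 502 205 155
python3 - <<'E'
from h import *
I=r.snapshot("scene")[:,:,::-1];J=r.snapshot("top")[:,:,::-1]
cv2.imwrite('pics/f_s.png',I);cv2.imwrite('pics/f_t.png',J)
c=np.hstack([cv2.resize(I[150:300,380:530],(400,400),interpolation=cv2.INTER_CUBIC),cv2.resize(J[160:310,120:270],(400,400),interpolation=cv2.INTER_CUBIC)]);cv2.imwrite('pics/f.png',c)
E
```

```text
time: 6.4
tool_pos: [507.6, -4.8, 165.8]
tcp_rot: [-179.9, -0.0, 93.6]
ft_force: [-0.6, -0.4, -1.2]
finger_gap: 11.1
grip_force: 58.5
time: 7.4
tool_pos: [495.6, 202.4, 166.6]
tcp_rot: [-179.9, 0.0, 93.6]
ft_force: [1.0, -0.4, 0.1]
finger_gap: 11.3
grip_force: 58.5
time: 8.0
tool_pos: [496.3, 201.6, 167.1]
tcp_rot: [-180.0, 0.0, 105.4]
ft_force: [-0.1, -0.6, -0.9]
finger_gap: 11.2
grip_force: 58.4
yaw 105.38775651907605 pos [496.3 201.6 167.1] tool shift mm [ 1.8  6.4 12.1] F [-0.1 -0.6 -0.9] gap 11.234721449722569 8.0
```

View pics/f.png

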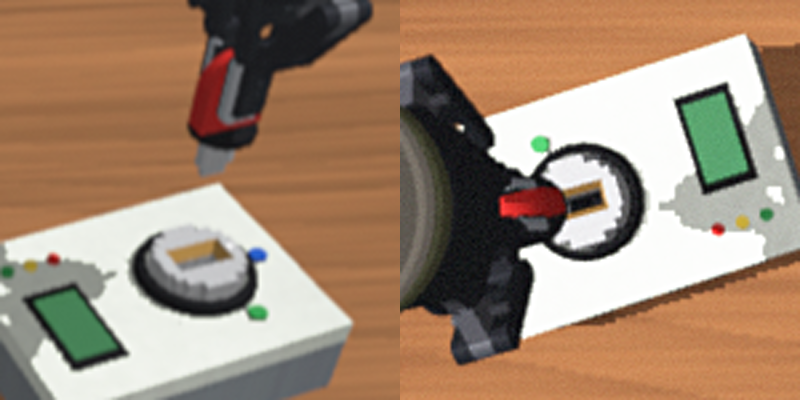

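```bash
python3 go.py 502 205 125; python3 - <<'E'
from h import *
f=lambda n,p:((proj(n,p)-([380,150] if n=="scene" else [120,160]))*2.667+([0,0] if n=="scene" else [400,0])).round()
for p in([496.3,201.6,124],[496.3,201.6,158],[496.3,201.6,155],[496.3,201.6,200]):print(p,f("scene",p),f("top",p))
E
```

```text
yaw 105.42998569469201 pos [496.3 201.9 167.2] tool shift mm [ 1.5  6.3 42.2] F [ 0.8  0.6 -0.1] gap 11.29974905213576 8.1
[496.3, 201.6, 124] [[210. 172.]] [[549. 211.]]
[496.3, 201.6, 158] [[223. 122.]] [[527. 211.]]
[496.3, 201.6, 155] [[221. 126.]] [[529. 211.]]
[496.3, 201.6, 200] [[240.  55.]] [[496. 211.]]
```

The blade tip is at (209,172), predicted (210,172), so the key hangs straight. Next: correct the offset and descend.

```bash
python3 -m handwheel '[[0.0015,0.006,0.005,0],[0,0,0.01,0],[0,0,0.01,0],[0,0,0.01,0],[0,0,0.007,0],[0,0,0,0],[0,0,0,0]]'
python3 go.py 502 205 110
python3 - <<'E'
from h import *
I=r.snapshot("scene")[:,:,::-1];J=r.snapshot("top")[:,:,::-1]
c=np.hstack([cv2.resize(I[185:285,405:505],(400,400),interpolation=cv2.INTER_CUBIC),cv2.resize(J[185:285,140:240],(400,400),interpolation=cv2.INTER_CUBIC)]);cv2.imwrite('pics/g.png',c)
s=np.array(r.sense()['tool_pos']);f=lambda n,p:((proj(n,p)-([405,185] if n=="scene" else [140,185]))*4+([0,0] if n=="scene" else [400,0])).round()
print(f("scene",s-[0,0,43]),f("scene",[502,205,68]),f("top",[502,205,68]))
E
```

```text
time: 8.8
tool_pos: [501.6, 205.4, 125.1]
tcp_rot: [-180.0, 0.0, 105.5]
ft_force: [-0.1, -0.3, 0.1]
finger_gap: 11.0
grip_force: 58.5
yaw 105.53580919784481 pos [501.6 205.4 125.1] tool shift mm [-0.5  0.3 15.1] F [-0.1 -0.3  0.1] gap 10.997733151517597 8.8
[[207. 213.]] [[198. 242.]] [[582. 201.]]
```

View pics/g.png

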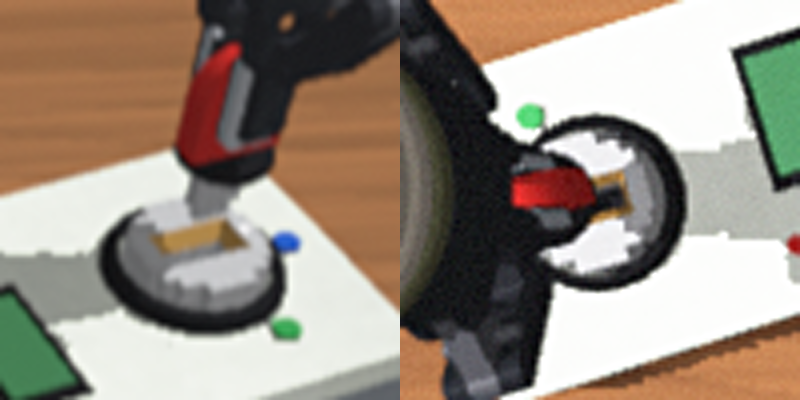

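Blade tip is at (209,214), 14 mm above the mouth centre, with the blade in line with the slot. Descending.

```bash
python3 -m handwheel '[[0,0,0.004,0],[0,0,0.004,0],[0,0,0.004,0],[0,0,0.004,0],[0,0,0.004,0],[0,0,0,0]]'
python3 -m handwheel '[[0,0,0.003,0],[0,0,0.003,0],[0,0,0.003,0],[0,0,0.003,0],[0,0,0,0]]'; python3 go.py 502 205 83
```

```text
time: 9.5
tool_pos: [501.1, 205.2, 104.3]
tcp_rot: [-179.9, 0.0, 105.5]
ft_force: [-0.6, -0.4, -0.3]
finger_gap: 11.1
grip_force: 58.5
time: 10.0
tool_pos: [501.3, 205.3, 92.7]
tcp_rot: [-179.9, 0.0, 105.5]
ft_force: [0.6, -0.6, -1.0]
finger_gap: 11.1
grip_force: 58.5
yaw 105.5342529034866 pos [501.3 205.3  92.7] tool shift mm [-0.5  0.6  9.7] F [ 0.6 -0.6 -1. ] gap 11.08698309872623 10.0
```

Tip is about 18 mm deep with no contact force. Pushing home gently.

```bash
python3 -m handwheel '[[0,0,0.002,0],[0,0,0.002,0],[0,0,0.002,0],[0,0,0.002,0],[0,0,0.001,0],[0,0,0,0]]'
python3 -m handwheel '[[0,0,0.001,0],[0,0,0.001,0],[0,0,0,0],[0,0,0,0]]'
```

```text
time: 10.6
tool_pos: [501.6, 205.3, 84.1]
tcp_rot: [-180.0, 0.0, 105.5]
ft_force: [0.8, 0.3, -0.7]
finger_gap: 10.9
grip_force: 58.5
time: 11.0
tool_pos: [501.9, 205.5, 82.9]
tcp_rot: [180.0, 0.0, 105.5]
ft_force: [-1.8, -1.4, 6.4]
finger_gap: 11.2
grip_force: 59.3
```

The flange touched at TCP z = 83, as predicted, so the key is home. Now turning clockwise.

```bash
python3 -m handwheel '[[0,0,0,4],[0,0,0,4],[0,0,0,4],[0,0,0,4],[0,0,0,4],[0,0,0,4],[0,0,0,4],[0,0,0,4],[0,0,0,4],[0,0,0,4]]'
python3 -m handwheel '[[0,0,0,4],[0,0,0,4],[0,0,0,4],[0,0,0,4],[0,0,0,4],[0,0,0,4],[0,0,0,2],[0,0,0,2],[0,0,0,0]]'
python3 -c "
from h import r;s=r.sense();print(s['tcp_rot'],s['wrist_torque'],s['ft_force'])"
```

```text
time: 12.0
tool_pos: [501.9, 205.5, 82.9]
tcp_rot: [180.0, -0.0, 65.4]
ft_force: [-2.0, -1.4, 5.0]
finger_gap: 11.3
grip_force: 59.3
time: 12.9
tool_pos: [501.9, 205.7, 82.9]
tcp_rot: [-180.0, -0.0, 37.5]
ft_force: [-3.4, 1.1, 6.5]
finger_gap: 11.0
grip_force: 59.4
[-1.79996573e+02 -4.27139426e-02  3.74683558e+01] [-0.00706235  0.45593397 -0.05182149] [-3.35525787  1.09316597  6.47849402]
```

```bash
python3 -m handwheel '[[0,0,0,2],[0,0,0,2],[0,0,0,2],[0,0,0,2],[0,0,0,0]]'; python3 -c "
from h import r;s=r.sense();print(s['tcp_rot'],s['wrist_torque'],s['ft_force'])"
python3 -m handwheel '[[0,0,0,1.5],[0,0,0,1.5],[0,0,0,1.5],[0,0,0,0]]'; python3 -c "
from h import r;s=r.sense();print(s['tcp_rot'],s['wrist_torque'],s['ft_force'])"
```

```text
time: 13.4
tool_pos: [502.0, 205.6, 82.9]
tcp_rot: [-180.0, -0.0, 29.5]
ft_force: [-2.3, -0.5, 5.9]
finger_gap: 11.4
grip_force: 59.4
[-1.79998392e+02 -4.21023129e-02  2.94638773e+01] [-0.05136397  0.41581414 -0.03602886] [-2.30710032 -0.47872718  5.90487714]
time: 13.8
tool_pos: [502.0, 205.6, 82.9]
tcp_rot: [-180.0, -0.0, 25.0]
ft_force: [-1.4, -0.5, 4.9]
finger_gap: 11.0
grip_force: 59.4
[-1.79997337e+02 -4.63959845e-02  2.49839511e+01] [ 0.00982464  0.40560154 -0.00612673] [-1.36743275 -0.46127739  4.91537694]
```

```bash
python3 -m handwheel '[[0,0,0,1.5],[0,0,0,1.5],[0,0,0,0],[0,0,0,0]]'; python3 -c "
from h import r;s=r.sense();print(s['tcp_rot'],s['wrist_torque'],s['ft_force'])"
python3 - <<'E'
from h import *
I=r.snapshot("scene")[:,:,::-1];J=r.snapshot("top")[:,:,::-1]
c=np.hstack([cv2.resize(I[185:285,405:505],(400,400),interpolation=cv2.INTER_CUBIC),cv2.resize(J[185:285,140:240],(400,400),interpolation=cv2.INTER_CUBIC)]);cv2.imwrite('pics/i.png',c)
E
```

```text
time: 14.2
tool_pos: [502.0, 205.7, 82.9]
tcp_rot: [-180.0, -0.0, 22.0]
ft_force: [-2.2, -0.1, 4.8]
finger_gap: 11.4
grip_force: 59.4
[-1.79992432e+02 -4.63169484e-02  2.20459933e+01] [-0.01791338  0.41067628  0.13468331] [-2.16982187 -0.09938289  4.83460969]
```

View pics/i.png

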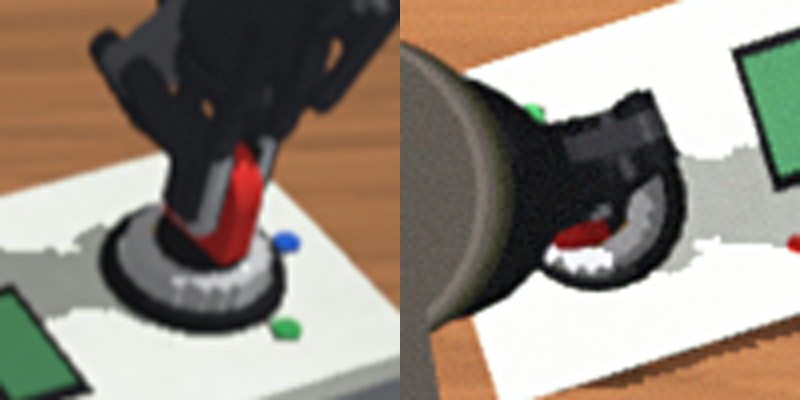

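The flange sits on the barrel and the bow has turned toward the green dot. Torque is beginning to rise, so one more small step should confirm the stop.

```bash
python3 -m handwheel '[[0,0,0,1.5],[0,0,0,1],[0,0,0,0],[0,0,0,0]]'; python3 -c "
from h import r;s=r.sense();print(s['tcp_rot'],s['wrist_torque'],s['ft_force'])"
```

```text
time: 14.7
tool_pos: [502.0, 205.7, 82.9]
tcp_rot: [-180.0, -0.1, 19.6]
ft_force: [-2.3, 0.1, 4.6]
finger_gap: 11.1
grip_force: 59.5
[-1.79991613e+02 -5.65599384e-02  1.95684444e+01] [0.00436398 0.38518241 0.38307945] [-2.33983759  0.06599847  4.59961569]
```

The stop is firm (0.38 N m). Relax slightly, let go and lift off.

```bash
python3 -m handwheel '[[0,0,0,-1.5],[0,0,0,0]]'
python3 -m handwheel '[[0,0,0,0],[0,0,0,0],[0,0,0,0],[0,0,0,0],[0,0,0,0],[0,0,0,0]]' 0.05
python3 -m handwheel '[[0,0,-0.005,0],[0,0,-0.01,0],[0,0,-0.02,0],[0,0,-0.02,0],[0,0,-0.03,0],[0,0,-0.03,0],[0,0,-0.03,0],[0,0,0,0],[0,0,0,0],[0,0,0,0]]'
python3 -m handwheel '[[-0.02,0,0,0],[-0.03,0,0,0],[-0.03,0,0,0],[-0.03,0,0,0],[-0.03,0,0,0],[-0.02,0,0,0],[0,0,0,0],[0,0,0,0]]'
python3 - <<'E'
from h import *
I=r.snapshot("scene")[:,:,::-1];J=r.snapshot("top")[:,:,::-1]
c=np.hstack([cv2.resize(I[185:285,405:505],(400,400),interpolation=cv2.INTER_CUBIC),cv2.resize(J[185:285,140:240],(400,400),interpolation=cv2.INTER_CUBIC)]);cv2.imwrite('pics/j.png',c)
f=lambda n,p:((proj(n,p)-([405,185] if n=="scene" else [140,185]))*4+([0,0] if n=="scene" else [400,0])).round()
print(f("scene",[502,205,74]),f("scene",[502,205,116]),f("top",[502,205,74]),f("top",[502,205,116]))
E
```

```text
time: 14.9
tool_pos: [502.0, 205.7, 82.9]
tcp_rot: [-180.0, -0.1, 21.1]
ft_force: [-1.1, 0.3, 4.4]
finger_gap: 11.0
grip_force: 59.5
time: 15.5
tool_pos: [501.7, 205.4, 82.3]
tcp_rot: [-180.0, -0.0, 21.0]
ft_force: [0.1, 0.1, -1.0]
finger_gap: 50.1
grip_force: 0.0
time: 16.5
tool_pos: [501.2, 205.3, 226.6]
tcp_rot: [-180.0, 0.1, 21.0]
ft_force: [0.2, 0.2, 0.8]
finger_gap: 50.1
grip_force: 0.0
time: 17.3
tool_pos: [352.2, 148.0, 226.6]
tcp_rot: [-180.0, 0.0, 21.0]
ft_force: [0.3, 0.3, -0.4]
finger_gap: 50.2
grip_force: 0.0
[[201. 230.]] [[224. 145.]] [[577. 201.]] [[541. 200.]]
```

View pics/j.png

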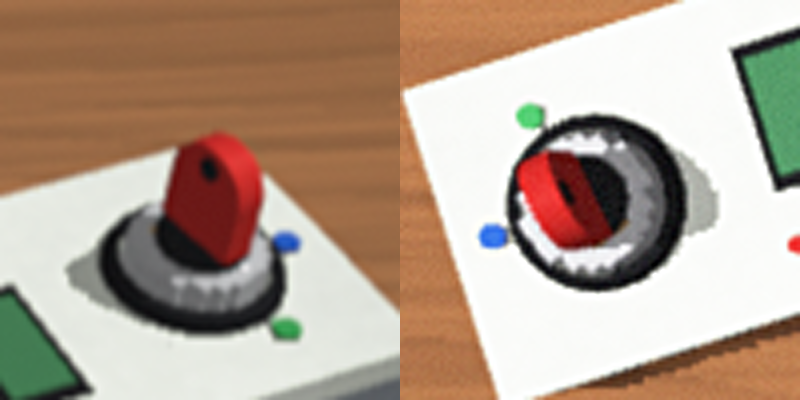

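The key stands upright and home (bow top near the predicted (224,145)), turned toward the green dot, and the gripper is clear. Handing in.

```bash
python3 -c "
from bench import r;print(r.hand_in())"
```

```text
the job is handed in; nothing more can be done
None
```

I handed the job in with the red key fully home in the switch, turned clockwise to the stop and released, at about 17 s of the 42 s allowed; I never touched the blue key, and no verdict came back at hand-in.

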